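# Lock a shaker platform with a quick-release pin

### The arm

A 6-joint arm with a two-finger parallel gripper is mounted at the origin on the work surface. World frame = base frame: x ahead of the robot, y to its left, z up, the work surface at z = 0. Lengths are in m, angles in rad, forces in N, time in s.
With the tool pointing down it reaches from about 0.275 to 0.975 m from the base axis. Payload 8.4 kg.
Tool frame: the origin (TCP) lies on the centre line of the jaws, within the pads' length; the fingertips stand manip.tip_extent ahead of it and the grasp point (between the pads) lies 11 mm behind it (manip.tip_extent is the distance from the TCP to the fingertips, in m); z points along the fingers, y is the line along which they close (so a half turn about z gives the same grasp; the last joint's range is limited). The gripper opens to 92 mm and grips with 3 to 60 N. Pads are 20 mm wide; open, the fingers measure 128 mm over their backs; the gripper's body (75 mm by 189 mm) begins 69 mm behind the grasp point.
Start: joints at [1.241, 0.353, 1.633, -0, 1.155, -0.002], TCP at [0.201, 0.592, 0.223] pointing down, gripper open.
Joint ranges: [-2.63, 2.63], [-0.92, 2.1], [0.06, 2.66], [-1.3, 4.44], [0, 2.69], [-3.02, 3.02]. Speed limits (rad/s): [2.22, 2.22, 2.79, 3.14, 3.14, 3.14].

### API

Orientations are given as a unit quaternion [x, y, z, w].
In Python, from cell import manip gives the robot as it stands. The module is installed in compiled form; this text tells all that it offers.
- The arm moves only by the tool arm_command, never from a script. Its argument "rows" is one flat list of numbers, 5 for each row, row after row: the shift along the tool's x, y, z as a fraction of full scale, then the turn about the tool's z as a fraction of full scale, then the opening, from 0 (shut) to 1 (fully open). In form: [tx, ty, tz, roll, hand, tx, ty, tz, roll, hand, ...]. A call has exactly 10 rows; each row shifts and turns the commanded pose from where the row before left it, along the tool's axes as they then stand; what a row does not reach is not made up. Full scale, the value 1, is 0.025 m for a shift and 6 degrees for a turn. A row lasts 1/8 s, in which the tool goes at most 62.5 mm and 10.7 degrees, less where a joint would pass 70% of its speed; a pose out of reach is approached as far as the arm can. A call with a number of a shift or a turn outside -1 to 1 is refused whole. A call with a gripper value outside its range is refused whole. The fingers move at their own pace and stop on an object; "grip_force" is the grip in N (left out, the last holds). Time passes only in rows, so rows that do not move let the fingers close, or fill a call up. It gives the time, the measured TCP pose, the force, the opening and the grip force at its end, in the units of the state.
- manip.observe(): the state, without advancing time (a new reading comes with each control period).
- manip.grab_frame(name): name is "scene" or "top" or "wrist"; returns a dict with "image" (384x512x3 uint8, red, green, blue), "camera_matrix" (3x3 intrinsics, pixels), "distortion" ([k1, k2, p1, p2, k3] as OpenCV has them; the pictures are not rectified), "rvec" (rotation vector, rad) and "tvec" (3), from world to camera coordinates, as OpenCV has them. Camera axes: x right, y down, z forward; pixel columns grow to the right and rows downward; lengths in m; the calibration is good to about 2 mm. A picture is of the moment at which its call begins. There is no depth.
- manip.close_job(): hands the job in; it is judged then, once.
The state is a dict: "time": time; "q": joint angles; "joint_velocities": joint speeds; "tau": joint torques, N m; "tcp_pos": TCP position; "tool_rot": TCP orientation; "force": force on the tool from outside, world axes, zero at the start; "ft_torque": the same for the moment, N m; "opening": finger opening in m; "gripper_force": force on a finger pad.
Only numpy, scipy, OpenCV 4.12 (cv2) and the standard library are available. Lean on these libraries where they do the work, as an engineer would, in place of code of your own. Each camera call takes 0.05 s, during which the arm holds its last target. There are 200 camera calls.

### The job

First push the shaker's sliding platform all the way back to its stop. Then take the quick-release pin (the one with the thumb button) from the stand and, keeping its button squeezed in, feel its end into the hole of the loose lock plate on the platform, draw that plate across until it is over the hole in the base, and press the pin gently down, without forcing anything, until its collar is fully home on the plate. Let go so that the button springs out and the pin locks; leave the plain pin in the stand and the other lab things undisturbed.

Things in the scene. Friction and masses are not known exactly. Their poses are not given: they have to be found in the camera images.
- shaker: Bench shaker, a grey and white box 250 x 250 mm, 70 mm high, fixed to the bench (place and yaw vary). Origin: centre of its underside, on the bench; z up, x from its front (robot side) to its back, y to its left.
- platform (a joint): Travel (m) of the shaker's aluminium platform (210 x 220 x 6 mm, upper face 79 mm above the bench): 0 = fully back at its rigid stop, in line with the base's hole; grows, up to 0.06, as it comes forward (shaker's -x). Starts 20 to 50 mm forward, rubs with about 4 N, stays where left. Three 50 mm high beakers are clamped along its back.
- tab_top (a point): Middle of the top of the upright aluminium tab on the platform, by which it is pushed or pinched: 14 mm thick along the shaker's x, 40 mm wide along y, 45 mm high (top 124 mm above the bench). Moves with the platform; axes are the shaker's.
- lock_point (a point): Fixed point 17 mm above base_hole, level with the lock plate's top (87 mm over the bench). Lock plate: steel plate on the platform, 50 (x) x 80 (y) x 8 mm, hole 15.5 mm. With the platform home its hole is right in x, but it floats: it is parked 4 to 32 mm off to the shaker's +y, unmeasured; it slides with about 1.5 N, so a pin in it can drag it. Below it: a wide slot.
- pin: Quick-release pin, 120 g, upright in either hole of the stand. Origin: centre of the underside of its steel collar (36 mm across, 6 mm thick); z up. Above it a black grip block from 6 to 46 mm, 24 mm wide along x, reaching 13 mm to -y and 12 mm to +y, where the thumb button is. Yaw within 0.35 rad of the stand's. Its shank hangs below.
- pin_button (a joint): Travel (m) of the thumb button along the pin's -y: 0 = out (locked), 0.004 = fully in. A steel paddle 14 mm wide, 14 to 42 mm above the collar's underside; sticks out 5 mm, pressed 1 mm: the head pinched along y is then 26 mm, centred on the shank. Spring 2.5 N at first, 8.5 N fully in: pinch along the pin's y with 20 to 30 N. Pinched along x it stays out.
- base_hole (a point): Centre of the mouth of the round hole, 15.5 mm, in the shaker's fixed top plate (8 mm thick, upper face 70 mm above the bench, hollow below), at x -35, y +35 mm in the shaker's frame; axes are the shaker's. Hidden under the platform.
- pin_tip (a point): Lower end of the pin's steel shank, 42 mm below the collar's underside. Shank 14 mm across, last 5 mm tapered to 11 mm. 27 to 33 mm below the collar two square locking dogs stick out 3.5 mm to the pin's +y and -y while the button is out, so it enters no hole; button in, they are drawn inside. Home, they lie just under the base's top plate. Axes are the pin's.
- plain_pin: Bystander: a plain pin of the same size and shape without button and dogs, in the other hole of the stand. Origin: centre of the underside of its collar.
- stand: White plastic pin stand, 150 (x) x 70 (y) x 65 mm high, fixed. Origin: centre of its underside. Two wide holes, 26 mm across, at x -37.5 and +37.5 mm; the pins hang in them by their collars, undersides 65 mm above the bench, up to 2 mm off centre.
- amber_bottle: Bystander: amber glass bottle, 72 mm across, 160 mm high. Origin: centre of its underside.
- small_jar: Bystander: clear jar, 48 mm across, 60 mm high. Origin: centre of its underside.
- beaker: Bystander: beaker, 66 mm across, 80 mm high. Origin: centre of its underside.
- mortar: Bystander: white bowl, 90 mm across, 50 mm high. Origin: centre of its underside.
- spatula: Bystander: spatula lying flat. Origin: centre of its underside.
Things that resemble listed ones, but are neither listed nor needed, are in the scene too. What is shaped like the pin but brown or purple is not meant.

How it is judged:
By the outcome, as a careful person would: the job done as asked, in the order asked, and still so for the second after the job is handed in, with the robot touching nothing.
It also fails if it takes over 72 s, if anything falls off the work surface, if the arm or the gripper's body presses on something with over 40 N, if the wrist force passes 120 N, or if a joint passes its speed limit or range.

## Working session

There is one attempt and no reset: what is moved stays moved. The work goes in short steps, Python scripts to look and compute and a tool call to move; the robot and the scene stay as the last step left them, time stands still between calls to the robot, and variables do not carry over. Pictures are saved under pics/ and viewed, at most 12 in all, crops included, and the job is handed in when it is done.

Besides the shell and the picture viewer there is one more tool, called in YAML: its name, and indented under it one key for each argument. arm_command: Moves the arm, as the interface text tells. Shift numbers are shares of 0.025 m and turn numbers shares of 6 degrees, none past 1 either way. Its arguments: {"type":"object","properties":{"rows":{"type":"array"},"grip_force":{"type":"number"}},"required":["rows"]}

```bash
mkdir -p pics
cat > h.py <<'E'
import numpy as np, cv2
from cell import manip
def grab(n):
    f=manip.grab_frame(n); f['image']=np.array(f['image']); return f
def save(f,p): cv2.imwrite(p,cv2.cvtColor(f['image'],cv2.COLOR_RGB2BGR))
def ray(f,uv):
    K=np.array(f['camera_matrix'],float);D=np.array(f['distortion'],float)
    R=cv2.Rodrigues(np.array(f['rvec'],float))[0];t=np.array(f['tvec'],float).ravel()
    p=cv2.undistortPoints(np.array([[uv]],float),K,D)[0,0]
    return -R.T@t, R.T@np.array([p[0],p[1],1.])
def onz(f,uv,z):
    c,d=ray(f,uv); return c+d*(z-c[2])/d[2]
def proj(f,P):
    return cv2.projectPoints(np.array(P,float).reshape(-1,3),np.array(f['rvec'],float),np.array(f['tvec'],float),np.array(f['camera_matrix'],float),np.array(f['distortion'],float))[0].reshape(-1,2)
def tri(obs):
    A=np.zeros((3,3));b=np.zeros(3)
    for f,uv in obs:
        c,d=ray(f,uv);d=d/np.linalg.norm(d);M=np.eye(3)-np.outer(d,d);A+=M;b+=M@c
    return np.linalg.solve(A,b)
E
python3 - <<'E'
from h import *
import pickle
F={n:grab(n) for n in("scene","top","wrist")}
pickle.dump(F,open('F0.pkl','wb'))
im=np.hstack([F['scene']['image'],F['top']['image']])
cv2.imwrite('pics/a.png',cv2.resize(im[:,:,::-1],(1024,384))[:, :])
for n in F: save(F[n],f'pics/{n}0.png'); c,d=ray(F[n],(256,192)); print(n,c.round(3),(d/np.linalg.norm(d)).round(3))
s=manip.observe(); print({k:np.round(v,3) for k,v in s.items()}, manip.tip_extent)
E
```

```text
scene [1.354 0.384 0.789] [-0.717 -0.341 -0.607]
top [ 0.374 -0.011  1.283] [ 0.114 -0.002 -0.993]
wrist [0.138 0.613 0.383] [ 0.219 -0.071 -0.973]
{'time': np.float64(0.15), 'q': array([ 1.241,  0.354,  1.634, -0.   ,  1.155, -0.002]), 'joint_velocities': array([-0.001, -0.002, -0.003,  0.   ,  0.002, -0.   ]), 'tau': array([-0.0000e+00, -5.9421e+01, -3.3447e+01,  7.0000e-02,  2.0000e-02,
       -0.0000e+00]), 'tcp_pos': array([0.201, 0.591, 0.222]), 'tool_rot': array([ 0.163,  0.987, -0.001, -0.   ]), 'force': array([ 0.045,  0.642, -0.446]), 'ft_torque': array([-0.001, -0.056, -0.013]), 'gripper_force': np.float64(0.0), 'opening': np.float64(0.092)} 0.008
```

View pics/top0.png

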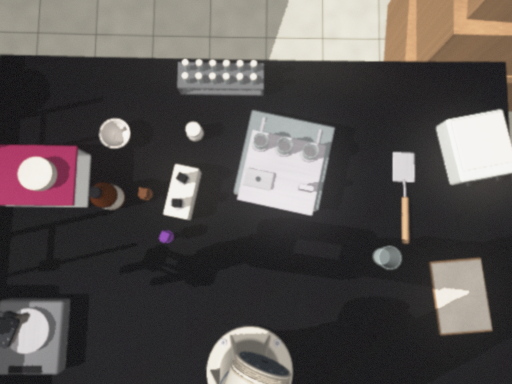

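View pics/scene0.png

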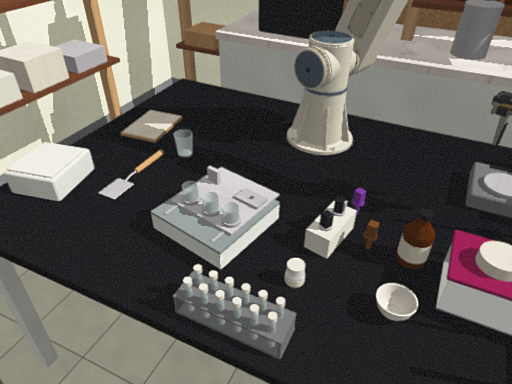

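Top: the shaker is around (285,163), with the tab near (306,187) and the lock plate near (260,178). The stand is at (182,192) with black pins at (182,178) and (177,203). The brown (145,193) and purple (166,237) ones are decoys. Next I enlarge the two candidates and the shaker.

Run:
```python
from h import *
import pickle
F=pickle.load(open('F0.pkl','rb'))
s=F['scene']['image'][185:265,290:390];t=F['top']['image'][155:225,155:225];u=F['top']['image'][105:220,230:340]; v=F['scene']['image'][160:260,150:285]
r=lambda a,w,h:cv2.resize(a,(w,h),interpolation=cv2.INTER_CUBIC)
im=np.vstack([np.hstack([r(s,400,300),r(t,400,300)]),np.hstack([r(u,400,300),r(v,400,300)])])
im=np.clip(im.astype(float)*1.2,0,255); im=(255*(im/255)**0.6).astype(np.uint8)
cv2.imwrite('pics/crop1.png',im[:,:,::-1])
```

```text
(no output)
```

View pics/crop1.png

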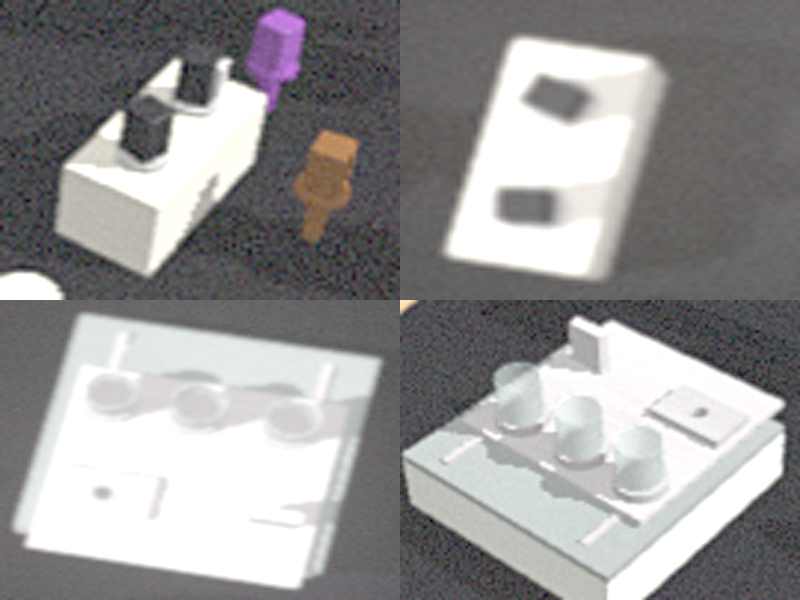

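Black pins only: the far one at top (182,178) / scene (327,218) has no button. The near one at top (177,203) / scene (340,207) has a bright steel paddle on its +y side at scene (347,203), so it is the quick-release pin. I'll confirm this with the wrist camera.

Run:
```python
from h import *
import pickle
F=pickle.load(open('F0.pkl','rb'));T=F['top'];S=F['scene']
for n,uv,z in [('pl FL',(236.9,198.9),.079),('pl FR',(312.5,215),.079),('sh BL',(252,110.7),.07),('sh BR',(335,127.2),.07),('sh FL',(234,192.4),.07),('plate hole',(230+103/3.636,105+192/2.609),.087),('tab',(306,187.5),.124)]:
    print(n,onz(T,uv,z).round(4))
# stand top face corners in top & scene
st={'c00':((155+510/400*70-70,155+38*70/300),)}
for n,(x,y) in {'far+y':(510-400,38),'far-y':(650-400,55),'near+y':(445-400,257),'near-y':(600-400,277),'far pin head':(555-400,100),'near pin head':(527-400,206)}.items():
    uv=(155+x*70/400,155+y*70/300); print(n,np.round(uv,1),onz(T,uv,.065 if 'pin' not in n else .111).round(4))
# triangulate heads and hole
uS=lambda x,y:(290+x/4,185+y*80/300)
print('near head tri',tri([(T,(155+127*70/400,155+206*70/300)),(S,uS(197,52))]),'far',tri([(T,(155+155*70/400,155+100*70/300)),(S,uS(148,103))]))
print('hole tri',tri([(T,(230+103/3.636,105+192/2.609)),(S,(150+(700-400)*135/400,160+(412-300)/3))]))
print('tab tri',tri([(T,(306,187.5)),(S,(150+(590-400)*135/400,160+(326-300)/3))]))
```

```text
pl FL [0.4916 0.0413 0.079 ]
pl FR [ 0.4479 -0.1768  0.079 ]
sh BL [0.757  0.0014 0.07  ]
sh BR [ 0.71   -0.2455  0.07  ]
sh FL [0.5114 0.0505 0.07  ]
plate hole [ 0.5505 -0.0197  0.087 ]
tab [ 0.5216 -0.1527  0.124 ]
far+y [174.2 163.9] [0.5941 0.2278 0.065 ]
far-y [198.8 167.8] [0.5833 0.1556 0.065 ]
near+y [162.9 215. ] [0.4436 0.2552 0.065 ]
near-y [190.  219.6] [0.431  0.1765 0.065 ]
far pin head [182.1 178.3] [0.5448 0.1952 0.111 ]
near pin head [177.2 203.1] [0.4747 0.2066 0.111 ]
near head tri [0.47429936 0.21006641 0.10631586] far [0.54450176 0.19864216 0.10711916]
hole tri [ 0.54969864 -0.01694835  0.08384354]
tab tri [ 0.5208757  -0.15083745  0.12144879]
```

arm_command:
  rows: [0, 0, 0, -0.8, 1, 0, 0, 0, -0.8, 1, -0.7, -0.84, 0, 0, 1, -0.7, -0.84, 0, 0, 1, -0.7, -0.84, 0, 0, 1, -0.7, -0.84, 0, 0, 1, -0.7, -0.84, 0, 0, 1, -0.7, -0.84, 0, 0, 1, -0.7, -0.84, 0, 0, 1, -0.7, -0.84, 0, 0, 1]

```text
time: 1.4
tcp_pos: [0.3132, 0.4019, 0.2226]
tool_rot: [0.08, 0.997, -0.0, 0.0]
force: [-0.4, -0.9, 0.1]
opening: 0.0912
gripper_force: 0.0
```

arm_command:
  rows: [-0.7, -0.84, 0, 0, 1, -0.7, -0.84, 0, 0, 1, -0.7, -0.84, 0, 0, 1, -0.7, -0.84, 0, 0, 1, -0.7, -0.84, 0, 0, 1, -0.7, -0.84, 0, 0, 1, -0.7, -0.84, 0, 0, 1, -0.7, -0.84, 0, 0, 1, 0, 0, 0, 0, 1, 0, 0, 0, 0, 1]

```text
time: 2.65
tcp_pos: [0.4237, 0.2153, 0.2226]
tool_rot: [0.081, 0.997, 0.0, -0.0]
force: [-0.2, 0.0, 0.7]
opening: 0.092
gripper_force: 0.0
```

```bash
cat >> h.py <<'E'
def axes():
    s=manip.observe(); x,y,z,w=s['tool_rot']
    from scipy.spatial.transform import Rotation as Q
    return np.array(s['tcp_pos']),Q.from_quat([x,y,z,w]).as_matrix(),s
def go(P,ang=None):
    """print shift (tool units, after the roll) to target P, with tool x at world angle ang (deg)"""
    p,R,s=axes(); a=np.degrees(np.arctan2(R[1,0],R[0,0])); roll=0
    if ang is not None:
        roll=-((ang-a+180)%360-180); c=np.radians(ang)
        R=np.array([[np.cos(c),np.sin(c),0],[np.sin(c),-np.cos(c),0],[0,0,-1.]])
    print('tcp',p.round(4),'ang',a.round(2),'shift/25mm',(R.T@(np.array(P)-p)/.025).round(3),'roll/6deg',round(roll/6,3))
E
python3 - <<'E'
from h import *
import pickle
f=grab('wrist'); pickle.dump(f,open('w1.pkl','wb')); save(f,'pics/w1.png'); go((.474,.208,.222),171)
E
```

```text
tcp [0.4236 0.2156 0.2226] ang 170.8 shift/25mm [-2.038  0.016  0.023] roll/6deg -0.033
```

View pics/w1.png

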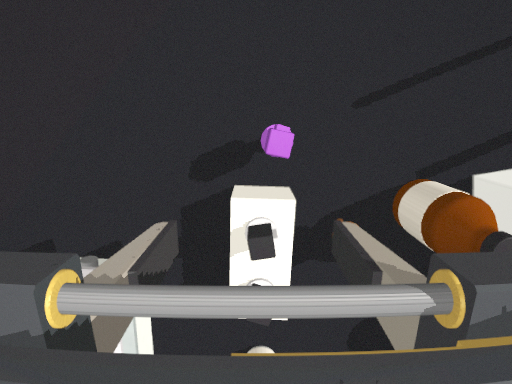

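The near pin shows at (261,240) and the far one is hidden behind the rod at (261,300). Purple decoy (278,142), bottle right. I need a view from further forward.

arm_command:
  rows: [-1, 0, 0, 0, 1, -1, 0, 0, 0, 1, -1, 0, 0, 0, 1, -1, 0, 0, 0, 1, 0, 0, 0, 0, 1, 0, 0, 0, 0, 1, 0, 0, 0, 0, 1, 0, 0, 0, 0, 1, 0, 0, 0, 0, 1, 0, 0, 0, 0, 1]

```text
time: 3.95
tcp_pos: [0.5227, 0.1994, 0.2227]
tool_rot: [0.08, 0.997, 0.0, 0.0]
force: [-0.6, -0.8, 0.6]
opening: 0.0917
gripper_force: 0.0
```

Run:
```python
from h import *
import pickle
f=grab('wrist'); pickle.dump(f,open('w2.pkl','wb')); a=f['image']; b=pickle.load(open('w1.pkl','rb'))['image']
g=lambda i:(255*(i/255.)**0.6).astype(np.uint8)
def cr(i,x0,y0,w,h,s): return cv2.resize(g(i[y0:y0+h,x0:x0+w]),None,fx=s,fy=s,interpolation=cv2.INTER_CUBIC)
c1=cr(b,215,180,100,120,4); c2=cr(a,215,60,100,120,4) 
cv2.imwrite('pics/crop2.png',np.hstack([c1,c2])[:,:,::-1])
P=[(.474,.208,.107),(.5445,.197,.107)]
print(proj(f,P),proj(pickle.load(open('w1.pkl','rb')),P));
```

```text
[[255.44713776 139.47766226]
 [255.95733639 216.08987339]] [[255.73483764 244.64255889]
 [256.24597198 308.58797634]]
```

View pics/crop2.png

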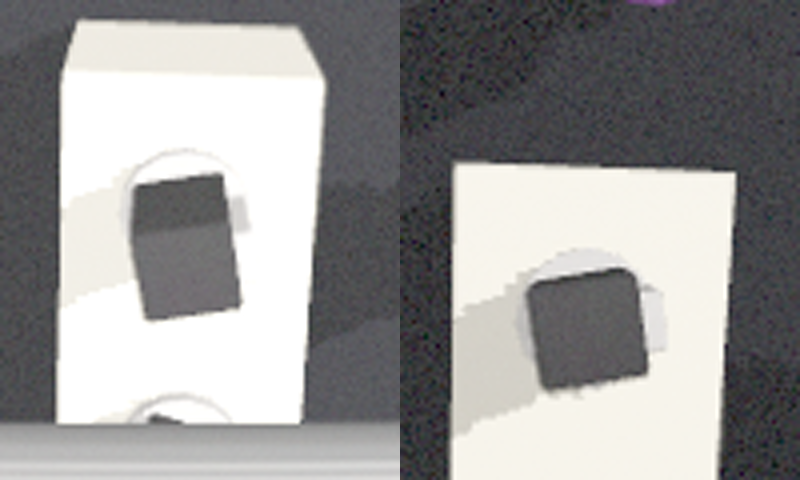

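Confirmed: the near pin has the steel paddle on its right (+y), at (376/4+…, i.e. px ≈ (275,114) in w1; px ≈ (279,140) in w2). Next I compute its pose from both wrist views.

Run:
```python
from h import *
import pickle
f2=pickle.load(open('w2.pkl','rb'));f1=pickle.load(open('w1.pkl','rb'))
q1=np.array([(133,235),(232,222),(241,308),(146,321)])/4+[215,180]
q2=np.array([(528,282),(632,268),(650,374),(540,390)])/4+[115,60]
X=[]
for a,b in zip(q1,q2): p=tri([(f1,a),(f2,b)]);X.append(p);print(p.round(4))
print('mean',np.mean(X,0))
for f,q in((f1,q1),(f2,q2)):
    P=np.array([onz(f,u,.111) for u in q]); print(P.mean(0).round(4),[np.degrees(np.arctan2(*(d[:2]))).round(1) for d in (P[1]-P[0],P[2]-P[3])],[np.degrees(np.arctan2(d[1],d[0])).round(1) for d in (P[3]-P[0],P[2]-P[1])],[np.linalg.norm(P[i]-P[i-1]).round(4) for i in range(4)])
# stand edges
print('stand',[onz(f2,(115+x/4,60+y/4),.065).round(4) for x,y in((454,163),(736,172),(450,480),(718,480))])
```

```text
[0.4649 0.2022 0.1118]
[0.4656 0.2253 0.1112]
[0.4892 0.2251 0.1088]
[0.489  0.201  0.1082]
mean [0.47718799 0.21339619 0.10998812]
[0.4767 0.2136 0.111 ] [np.float64(1.4), np.float64(0.9)] [np.float64(-1.6), np.float64(-2.9)] [np.float64(0.0225), np.float64(0.0236), np.float64(0.0223), np.float64(0.0232)]
[0.477  0.2132 0.111 ] [np.float64(1.7), np.float64(1.0)] [np.float64(-3.2), np.float64(1.2)] [np.float64(0.0237), np.float64(0.0228), np.float64(0.0234), np.float64(0.0246)]
stand [array([0.4343, 0.1873, 0.065 ]), array([0.4478, 0.2566, 0.065 ]), array([0.5136, 0.1718, 0.065 ]), array([0.525 , 0.2416, 0.065 ])]
```

Run:
```python
from h import *
go((.480,-.144,.222),168.9)
```

```text
tcp [0.5227 0.1994 0.2226] ang 170.82 shift/25mm [ -0.969 -13.807   0.024] roll/6deg 0.32
```

arm_command:
  rows: [0, 0, 0, 0.32, 0, -0.07, -0.99, 0, 0, 0, -0.07, -0.99, 0, 0, 0, -0.07, -0.99, 0, 0, 0, -0.07, -0.99, 0, 0, 0, -0.07, -0.99, 0, 0, 0, -0.07, -0.99, 0, 0, 0, -0.07, -0.99, 0, 0, 0, -0.07, -0.99, 0, 0, 0, -0.07, -0.99, 0, 0, 0]
  grip_force: 20

```text
time: 5.25
tcp_pos: [0.4952, -0.023, 0.2226]
tool_rot: [0.097, 0.995, -0.0, 0.0]
force: [0.1, 0.5, 1.2]
opening: 0.0004
gripper_force: 0.0
```

arm_command:
  rows: [-0.07, -0.99, 0, 0, 0, -0.07, -0.99, 0, 0, 0, -0.07, -0.99, 0, 0, 0, -0.07, -0.99, 0, 0, 0, -0.07, -0.99, 0, 0, 0, 0, 0, 1, 0, 0, 0, 0, 1, 0, 0, 0, 0, 1, 0, 0, 0, 0, 0.8, 0, 0, 0, 0, 0, 0, 0]

```text
time: 6.5
tcp_pos: [0.479, -0.1451, 0.1264]
tool_rot: [0.097, 0.995, 0.0, -0.001]
force: [0.3, -0.4, -0.2]
opening: 0.0006
gripper_force: 0.0
```

Run:
```python
from h import *
import pickle
f=grab('wrist'); pickle.dump(f,open('w3.pkl','wb')); g=grab('top'); im=np.hstack([f['image'],cv2.resize(g['image'][80:230,215:365],(384,384))]); cv2.imwrite('pics/w3.png',cv2.resize(im[:,:,::-1],(800,343)))
go((.480,-.144,.105),168.9)
```

```text
tcp [ 0.4803 -0.1454  0.1281] ang 168.86 shift/25mm [0.024 0.054 0.923] roll/6deg -0.006
```

View pics/w3.png

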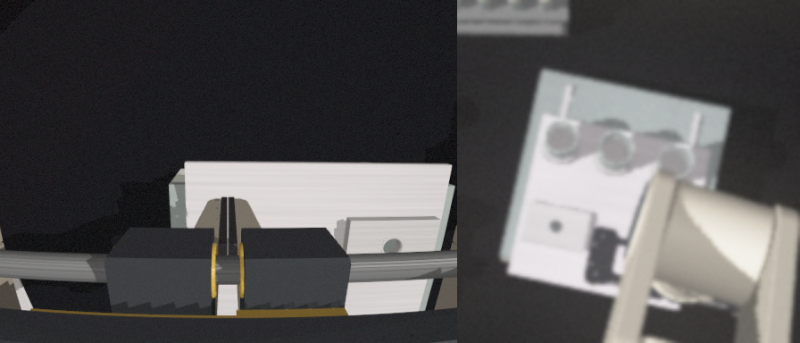

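The wrist view shows the closed fingers at (228,200) just ahead of the tab above the platform front, with the lock plate's hole at (393,245). I lower the tool and push.

arm_command:
  rows: [0, 0, 0.5, 0, 0, 0, 0, 0.42, 0, 0, -0.3, 0, 0, 0, 0, -0.3, 0, 0, 0, 0, -0.3, 0, 0, 0, 0, -0.3, 0, 0, 0, 0, -0.3, 0, 0, 0, 0, -0.3, 0, 0, 0, 0, -0.1, 0, 0, 0, 0, 0, 0, 0, 0, 0]

```text
time: 7.85
tcp_pos: [0.5272, -0.1546, 0.1045]
tool_rot: [0.097, 0.995, -0.0, 0.0]
force: [-0.1, -1.0, -0.4]
opening: 0.0005
gripper_force: 0.4
```

arm_command:
  rows: [-0.05, 0, 0, 0, 0, -0.05, 0, 0, 0, 0, -0.05, 0, 0, 0, 0, -0.05, 0, 0, 0, 0, -0.05, 0, 0, 0, 0, -0.05, 0, 0, 0, 0, -0.05, 0, 0, 0, 0, -0.05, 0, 0, 0, 0, -0.05, 0, 0, 0, 0, -0.05, 0, 0, 0, 0]

```text
time: 9.1
tcp_pos: [0.5389, -0.157, 0.1045]
tool_rot: [0.097, 0.995, -0.0, -0.0]
force: [-5.3, -1.8, -0.2]
opening: 0.0007
gripper_force: 2.0
```

Run:
```python
from h import *
g=grab('top'); cv2.imwrite('pics/t4.png',cv2.resize(g['image'][80:230,215:365],(600,600),interpolation=cv2.INTER_CUBIC)[:,:,::-1])
go((.48,-.144,.105)); print(manip.observe()['force'])
```

```text
tcp [ 0.5391 -0.157   0.1046] ang 168.9 shift/25mm [ 2.422  0.055 -0.018] roll/6deg 0.0
[-4.72985432 -2.44095488 -0.15388224]
```

View pics/t4.png

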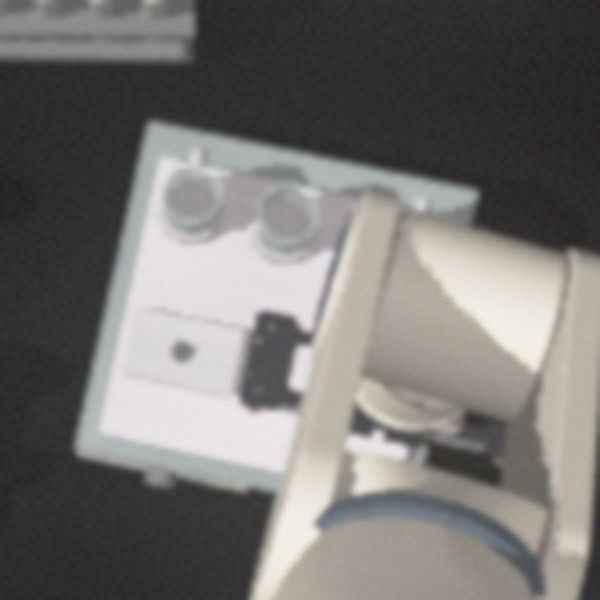

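The top view shows the platform moved back about 31 mm, with the plate hole at about (261,167) px and a gap still left behind it. I keep pushing slowly.

arm_command:
  rows: [-0.04, 0, 0, 0, 0, -0.04, 0, 0, 0, 0, -0.03, 0, 0, 0, 0, -0.03, 0, 0, 0, 0, -0.02, 0, 0, 0, 0, -0.02, 0, 0, 0, 0, -0.02, 0, 0, 0, 0, -0.02, 0, 0, 0, 0, 0, 0, 0, 0, 0, 0, 0, 0, 0, 0]

```text
time: 10.4
tcp_pos: [0.5444, -0.1579, 0.1046]
tool_rot: [0.097, 0.995, 0.0, 0.0]
force: [-3.9, -1.9, -1.1]
opening: 0.0005
gripper_force: 1.7
```

arm_command:
  rows: [-0.02, 0, 0, 0, 0, -0.02, 0, 0, 0, 0, -0.02, 0, 0, 0, 0, -0.02, 0, 0, 0, 0, -0.02, 0, 0, 0, 0, 0, 0, 0, 0, 0, 0, 0, 0, 0, 0, 0, 0, 0, 0, 0, 0, 0, 0, 0, 0, 0, 0, 0, 0, 0]

```text
time: 11.65
tcp_pos: [0.546, -0.1583, 0.1045]
tool_rot: [0.097, 0.995, 0.0, -0.001]
force: [-7.9, -1.1, 2.2]
opening: 0.0003
gripper_force: 3.5
```

arm_command:
  rows: [-0.03, 0, 0, 0, 0, -0.03, 0, 0, 0, 0, -0.03, 0, 0, 0, 0, -0.03, 0, 0, 0, 0, 0, 0, 0, 0, 0, 0, 0, 0, 0, 0, 0, 0, 0, 0, 0, 0, 0, 0, 0, 0, 0, 0, 0, 0, 0, 0, 0, 0, 0, 0]

```text
time: 12.9
tcp_pos: [0.5461, -0.1583, 0.1045]
tool_rot: [0.097, 0.995, 0.0, -0.004]
force: [-18.4, 1.3, 13.2]
opening: 0.0004
gripper_force: 9.1
```

The platform is at its stop: 3 mm of further command gave no motion and the force rose to 18 N. I retreat and look at the plate and shaker.

arm_command:
  rows: [0.6, 0, 0, 0, 0, 0.5, 0, 0, 0, 0, 0, 0, -1, 0, 0, 0, 0, -1, 0, 0, 0, 0, -1, 0, 0, 0, 0, -1, 0, 0, 0, 0, -1, 0, 0, -0.77, 1, 0, 0, 0, -0.77, 1, 0, 0, 0, -0.77, 1, 0, 0, 0]

```text
time: 14.15
tcp_pos: [0.5949, -0.0904, 0.23]
tool_rot: [0.097, 0.995, 0.0, 0.001]
force: [-0.1, -0.3, 0.3]
opening: 0.0003
gripper_force: 0.0
```

arm_command:
  rows: [-0.77, 1, 0, 0, 0, -0.77, 1, 0, 0, 0, 0, 0, 0, 0, 0, 0, 0, 0, 0, 0, 0, 0, 0, 0, 0, 0, 0, 0, 0, 0, 0, 0, 0, 0, 0, 0, 0, 0, 0, 0, 0, 0, 0, 0, 0, 0, 0, 0, 0, 0]

```text
time: 15.4
tcp_pos: [0.6413, -0.0496, 0.2295]
tool_rot: [0.097, 0.995, -0.0, -0.0]
force: [-0.8, -0.2, -0.0]
opening: 0.0003
gripper_force: 0.0
```

Run:
```python
from h import *
import pickle
f=grab('wrist'); g=grab('top'); s=grab('scene'); pickle.dump((f,g,s),open('w5.pkl','wb')); 
im=np.vstack([np.hstack([f['image'][:230]]),np.hstack([cv2.resize(g['image'][100:210,225:345],(251,230),interpolation=cv2.INTER_CUBIC),cv2.resize(s['image'][150:260,145:285],(261,230),interpolation=cv2.INTER_CUBIC)])])
cv2.imwrite('pics/w5.png',cv2.resize(im[:,:,::-1],(668,600)))
print(f['camera_matrix'],axes()[0])
```

```text
[[307.8076643    0.         254.63384773]
 [  0.         307.8076643  195.15585114]
 [  0.           0.           1.        ]] [ 0.64126713 -0.04956907  0.22953989]
```

View pics/w5.png

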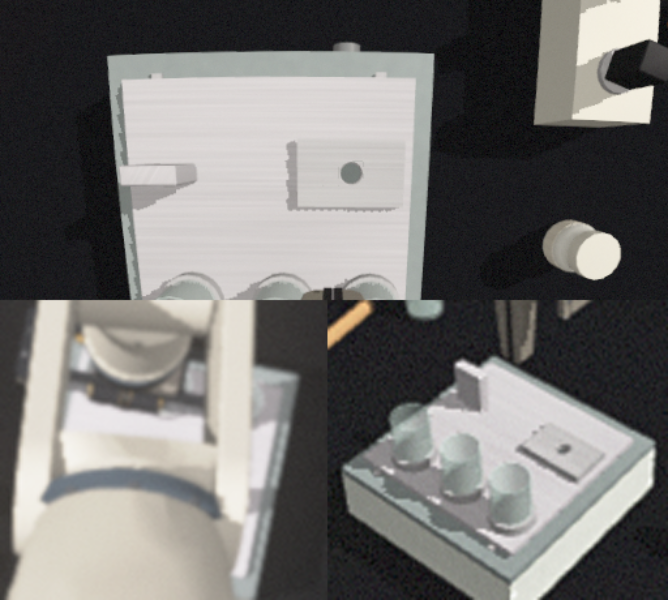

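Wrist: plate hole at (269,132), platform front corners near (94,60) and (318,59), shaker front corners near (83,44) and (333,41). The platform looks square and home. Next I fit the edges.

```bash
cat > m.py <<'E'
from h import *
import pickle
f,g,s=pickle.load(open('w5.pkl','rb')); im=f['image'].astype(int)
u=cv2.undistortPoints
def pts(edge,z): return np.array([onz(f,e,z)[:2] for e in edge])
def line(P):
    c=P.mean(0); U,S,V=np.linalg.svd(P-c); k=np.abs((P-c)@V[1])<.0015; c=P[k].mean(0); V=np.linalg.svd(P[k]-c)[2]; return c,V[0]*np.sign(V[0][np.argmax(np.abs(V[0]))]),k.sum()
L=im.sum(2)/3
def sub(v,th): # first rising crossing
    i=np.argmax(v>th); return i-1+(th-v[i-1])/(v[i]-v[i-1]) if i>0 else np.nan
front=[(c,sub(L[:,c],80)) for c in list(range(100,250,3))+list(range(285,320,3))]
left=[(511-sub(L[r,:400][::-1],80)-112,r) for r in range(60,200,3)]
print('green vs white', im[48,200],im[70,200])
D=im[:,:,0]-im[:,:,2]
plf=[(c,20+sub((D[20:,c]-D[48,c]).astype(float),(D[70,c]-D[48,c])/2)) for c in range(110,300,3)]
for n,e,z in(('front',front,.07),('left',left,.07),('platf',plf,.079)):
    e=[q for q in e if np.all(np.isfinite(q))]; c,d,k=line(pts(e,z)); print(n,c.round(4),d.round(4),k,len(e), np.round(e[len(e)//2],1))
# hole
roi=L[110:155,245:295]; m=(roi<150).astype(np.uint8)
n,lab,st,cen=cv2.connectedComponentsWithStats(m)
for i in range(1,n):
    if st[i,4]>30: print('blob',st[i],cen[i]+[245,110],onz(f,cen[i]+[245,110],.087).round(4),onz(f,cen[i]+[245,110],.083).round(4))
print('hole tri',tri([(f,(269,131.8)),(s,(242.9,204.6))]).round(4))
k=668/512
for n,p,z in(('sFL',(434,53),.07),('sFR',(108,57),.07),('pFL',(415,77),.079),('pFR',(122,79),.079)): print(n,onz(f,np.array(p)/k,z).round(4))
E
python3 m.py
```

```text
green vs white [169 173 168] [218 213 212]
front [ 0.4883 -0.076 ] [0.2015 0.9795] 62 62 [193.   38.8]
left [0.6004 0.0357] [ 0.9793 -0.2023] 47 47 [328.5 129. ]
platf [ 0.4983 -0.0292] [0.1237 0.9923] 2 61 [206.   30.9]
blob [ 16  14  17  17 211] [268.80094787 132.17061611] [ 0.5902 -0.0255  0.087 ] [ 0.5904 -0.0254  0.083 ]
hole tri [ 0.5887 -0.0226  0.0835]
sFL [0.5154 0.0532 0.07  ]
sFR [ 0.4665 -0.1907  0.07  ]
pFL [0.5312 0.0341 0.079 ]
pFR [ 0.4875 -0.18    0.079 ]
```

```bash
cat >> m.py <<'E'
ex=np.array([.9794,-.202]);ey=np.array([.202,.9794])
# tab top front edge: gradient rows in cols 97..132
for c in (100,110,120,130):
    v=L[115:150,c]; d=np.diff(v); i=np.argsort(-np.abs(d))[:3]
    print(c,[(115.5+j,int(d[j]),(onz(f,(c,115.5+j),.124)[:2]@ex).round(4)) for j in i])
go((.477,.2135,.2295),178.5)
E
python3 m.py | tail -5
```

```text
100 [(np.float64(141.5), -44, np.float64(0.5897)), (np.float64(140.5), -25, np.float64(0.5889)), (np.float64(127.5), 23, np.float64(0.5777))]
110 [(np.float64(141.5), -32, np.float64(0.5898)), (np.float64(126.5), 30, np.float64(0.5769)), (np.float64(125.5), -27, np.float64(0.5761))]
120 [(np.float64(126.5), 56, np.float64(0.577)), (np.float64(124.5), -34, np.float64(0.5753)), (np.float64(141.5), -27, np.float64(0.5899))]
130 [(np.float64(126.5), 62, np.float64(0.5771)), (np.float64(125.5), -40, np.float64(0.5762)), (np.float64(148.5), 33, np.float64(0.596))]
tcp [ 0.6413 -0.0496  0.2295] ang 168.9 shift/25mm [6.8440e+00 1.0347e+01 2.0000e-03] roll/6deg -1.6
```

arm_command:
  rows: [0, 0, 0, -0.8, 0.6, 0, 0, 0, -0.8, 0.6, 0.855, 0.97, 0, 0, 0.6, 0.855, 0.97, 0, 0, 0.6, 0.855, 0.97, 0, 0, 0.6, 0.855, 0.97, 0, 0, 0.6, 0.855, 0.97, 0, 0, 0.6, 0.855, 0.97, 0, 0, 0.6, 0.855, 0.97, 0, 0, 0.6, 0.855, 0.97, 0, 0, 0.6]

```text
time: 16.8
tcp_pos: [0.4747, 0.1496, 0.2297]
tool_rot: [0.013, 1.0, 0.0, 0.0]
force: [0.0, -1.2, -0.4]
opening: 0.0557
gripper_force: 0.0
```

arm_command:
  rows: [0, 0.86, 0, 0, 0.6, 0, 0.86, 0, 0, 0.6, 0, 0.86, 0, 0, 0.6, 0, 0, 0.9, 0, 0.6, 0, 0, 0.9, 0, 0.6, 0, 0, 0.9, 0, 0.6, 0, 0, 0.5, 0, 0.6, 0, 0, 0, 0, 0.6, 0, 0, 0, 0, 0.6, 0, 0, 0, 0, 0.6]

```text
time: 18.05
tcp_pos: [0.4776, 0.2135, 0.1504]
tool_rot: [0.013, 1.0, 0.0, 0.001]
force: [0.7, 0.4, -0.7]
opening: 0.055
gripper_force: 0.0
```

Run:
```python
from h import *
import pickle
go((.477,.2135,.082),178.5)
f=grab('wrist'); pickle.dump(f,open('w6.pkl','wb')); save(f,'pics/w6.png')
```

```text
tcp [0.4776 0.2135 0.1504] ang 178.49 shift/25mm [ 2.500e-02 -1.000e-03  2.736e+00] roll/6deg -0.001
```

View pics/w6.png

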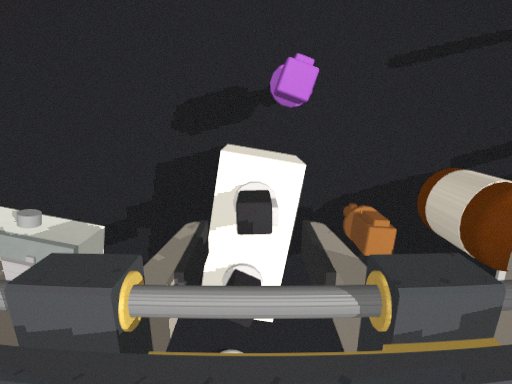

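The wrist view shows the button pin's head at (255,212), centred between the fingers and square to them, with the plain pin behind at (243,283). I descend and pinch along its y.

arm_command:
  rows: [0.02, 0, 0.7, 0, 0.6, 0, 0, 0.7, 0, 0.6, 0, 0, 0.6, 0, 0.6, 0, 0, 0.4, 0, 0.6, 0, 0, 0.3, 0, 0.6, 0, 0, 0.03, 0, 0.6, 0, 0, 0, 0, 0, 0, 0, 0, 0, 0, 0, 0, 0, 0, 0, 0, 0, 0, 0, 0]
  grip_force: 25

```text
time: 19.35
tcp_pos: [0.4769, 0.2133, 0.0818]
tool_rot: [0.013, 1.0, 0.0, 0.0]
force: [-0.6, -1.1, 4.9]
opening: 0.0253
gripper_force: 25.0
```

arm_command:
  rows: [0, 0, 0, 0, 0, 0, 0, 0, 0, 0, 0, 0, 0, 0, 0, 0, 0, 0, 0, 0, 0, 0, 0, 0, 0, 0, 0, -0.2, 0, 0, 0, 0, -0.4, 0, 0, 0, 0, -0.4, 0, 0, 0, 0, 0, 0, 0, 0, 0, 0, 0, 0]

```text
time: 20.6
tcp_pos: [0.4765, 0.2133, 0.1064]
tool_rot: [0.013, 1.0, 0.0, 0.0]
force: [1.0, -0.4, -1.5]
opening: 0.0248
gripper_force: 25.0
```

Run:
```python
from h import *
go((.5902,-.0255,.200),168.35)
```

```text
tcp [0.4765 0.2133 0.1064] ang 178.5 shift/25mm [-6.382 -8.436 -3.745] roll/6deg 1.691
```

arm_command:
  rows: [0, 0, -0.94, 0, 0, 0, 0, -0.94, 0, 0, 0, 0, -0.94, 0, 0, 0, 0, -0.93, 0, 0, 0, 0, 0, 0.845, 0, 0, 0, 0, 0.845, 0, -0.638, -0.844, 0, 0, 0, -0.638, -0.844, 0, 0, 0, -0.638, -0.844, 0, 0, 0, -0.638, -0.844, 0, 0, 0]

```text
time: 21.85
tcp_pos: [0.5221, 0.117, 0.1996]
tool_rot: [0.101, 0.995, -0.0, -0.0]
force: [-0.8, 0.2, -1.8]
opening: 0.0257
gripper_force: 25.0
```

arm_command:
  rows: [-0.638, -0.844, 0, 0, 0, -0.638, -0.844, 0, 0, 0, -0.638, -0.844, 0, 0, 0, -0.638, -0.844, 0, 0, 0, -0.638, -0.844, 0, 0, 0, -0.638, -0.844, 0, 0, 0, 0, 0, 0.8, 0, 0, 0, 0, 0.8, 0, 0, 0, 0, 0, 0, 0, 0, 0, 0, 0, 0]

```text
time: 23.1
tcp_pos: [0.5905, -0.0255, 0.1605]
tool_rot: [0.101, 0.995, 0.0, 0.0]
force: [0.5, 0.5, -1.1]
opening: 0.0253
gripper_force: 25.0
```

Run:
```python
from h import *
import pickle
go((.5902,-.0255,.151),168.35); s=manip.observe(); print(s['opening'],s['force'])
w=grab('wrist');g=grab('scene'); pickle.dump((w,g),open('w7.pkl','wb'))
P=[(.5902,-.0255,.087)]; print(proj(g,P))
im=np.hstack([cv2.resize(g['image'][150:225,210:285],(384,384),interpolation=cv2.INTER_CUBIC),w['image'][:,128:384+128]]); cv2.imwrite('pics/w7.png',im[:,:,::-1])
```

```text
tcp [ 0.5905 -0.0255  0.1605] ang 168.36 shift/25mm [ 0.01  -0.003  0.379] roll/6deg 0.002
0.025259725315204956 [ 0.45770691  0.48966001 -1.09394974]
[[240.65982077 203.64077083]]
```

View pics/w7.png

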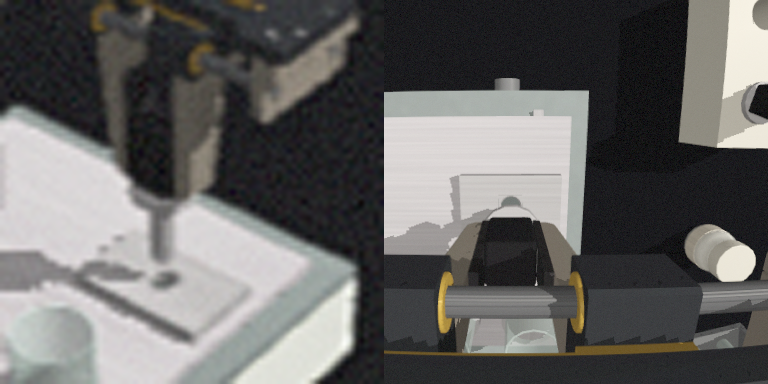

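The scene view shows the tip at about (241,200) px, just above the hole at (242,204). The wrist view shows the collar centred under the hole's rim. I lower gently.

arm_command:
  rows: [0, 0, 0.16, 0, 0, 0, 0, 0.14, 0, 0, 0, 0, 0.1, 0, 0, 0, 0, 0.08, 0, 0, 0, 0, 0.06, 0, 0, 0, 0, 0.06, 0, 0, 0, 0, 0.06, 0, 0, 0, 0, 0.04, 0, 0, 0, 0, 0, 0, 0, 0, 0, 0, 0, 0]

```text
time: 24.45
tcp_pos: [0.5903, -0.0255, 0.1426]
tool_rot: [0.101, 0.995, 0.0, 0.0]
force: [0.6, -0.3, -1.2]
opening: 0.0253
gripper_force: 25.0
```

arm_command:
  rows: [0, 0, 0.06, 0, 0, 0, 0, 0.06, 0, 0, 0, 0, 0.06, 0, 0, 0, 0, 0.05, 0, 0, 0, 0, 0.04, 0, 0, 0, 0, 0.04, 0, 0, 0, 0, 0, 0, 0, 0, 0, 0, 0, 0, 0, 0, 0, 0, 0, 0, 0, 0, 0, 0]

```text
time: 25.7
tcp_pos: [0.5902, -0.0255, 0.1349]
tool_rot: [0.101, 0.995, -0.0, 0.0]
force: [-0.2, 0.1, -1.6]
opening: 0.0252
gripper_force: 25.0
```

Run:
```python
from h import *
go((.5847,-.0527,.135),168.35); s=manip.observe(); print(s['opening'],s['force'])
```

```text
tcp [ 0.5902 -0.0255  0.1349] ang 168.36 shift/25mm [-0.002 -1.109 -0.005] roll/6deg 0.002
0.025232425553526512 [-0.24453743  0.11941615 -1.57796409]
```

The shank is in the plate with no force. I drag the plate 27.7 mm toward the shaker's −y.

arm_command:
  rows: [0, -0.15, 0, 0, 0, 0, -0.2, 0, 0, 0, 0, -0.2, 0, 0, 0, 0, -0.2, 0, 0, 0, 0, -0.15, 0, 0, 0, 0, -0.1, 0, 0, 0, 0, -0.07, 0, 0, 0, 0, -0.04, 0, 0, 0, 0, 0, 0, 0, 0, 0, 0, 0, 0, 0]

```text
time: 26.95
tcp_pos: [0.5846, -0.0527, 0.1348]
tool_rot: [0.101, 0.995, -0.0, -0.0]
force: [-0.6, 0.2, -0.5]
opening: 0.0258
gripper_force: 25.0
```

Run:
```python
from h import *
go((.5847,-.0527,.135),168.35); s=manip.observe(); print(s['opening'],s['force'])
```

```text
tcp [ 0.5846 -0.0527  0.1348] ang 168.37 shift/25mm [-0.003  0.002 -0.008] roll/6deg 0.003
0.02580972890193137 [-0.61189379  0.16907571 -0.49416895]
```

arm_command:
  rows: [0, 0, 0.06, 0, 0, 0, 0, 0.06, 0, 0, 0, 0, 0.06, 0, 0, 0, 0, 0.06, 0, 0, 0, 0, 0.06, 0, 0, 0, 0, 0.06, 0, 0, 0, 0, 0, 0, 0, 0, 0, 0, 0, 0, 0, 0, 0, 0, 0, 0, 0, 0, 0, 0]

```text
time: 28.2
tcp_pos: [0.5846, -0.0527, 0.1258]
tool_rot: [0.101, 0.995, -0.0, -0.0]
force: [0.7, 0.3, -1.4]
opening: 0.0257
gripper_force: 25.0
```

arm_command:
  rows: [0, 0, 0.04, 0, 0, 0, 0, 0.04, 0, 0, 0, 0, 0.04, 0, 0, 0, 0, 0.04, 0, 0, 0, 0, 0.04, 0, 0, 0, 0, 0, 0, 0, 0, 0, 0, 0, 0, 0, 0, 0, 0, 0, 0, 0, 0, 0, 0, 0, 0, 0, 0, 0]

```text
time: 29.45
tcp_pos: [0.5846, -0.0527, 0.1208]
tool_rot: [0.101, 0.995, 0.0, 0.0]
force: [-0.5, -0.8, -0.9]
opening: 0.0256
gripper_force: 25.0
```

arm_command:
  rows: [0, 0, 0.06, 0, 0, 0, 0, 0.06, 0, 0, 0, 0, 0.06, 0, 0, 0, 0, 0.06, 0, 0, 0, 0, 0.06, 0, 0, 0, 0, 0.06, 0, 0, 0, 0, 0.04, 0, 0, 0, 0, 0, 0, 0, 0, 0, 0, 0, 0, 0, 0, 0, 0, 0]

```text
time: 30.7
tcp_pos: [0.5847, -0.0527, 0.1109]
tool_rot: [0.101, 0.995, -0.0, 0.0]
force: [-0.4, 0.4, -0.6]
opening: 0.0254
gripper_force: 25.0
```

arm_command:
  rows: [0, 0, 0.06, 0, 0, 0, 0, 0.06, 0, 0, 0, 0, 0.06, 0, 0, 0, 0, 0.04, 0, 0, 0, 0, 0.03, 0, 0, 0, 0, 0.02, 0, 0, 0, 0, 0.02, 0, 0, 0, 0, 0, 0, 0, 0, 0, 0, 0, 0, 0, 0, 0, 0, 0]

```text
time: 31.95
tcp_pos: [0.5847, -0.0527, 0.1038]
tool_rot: [0.101, 0.995, 0.0, 0.0]
force: [-2.0, -0.1, 3.6]
opening: 0.0258
gripper_force: 25.0
```

arm_command:
  rows: [0, 0, 0.02, 0, 0, 0, 0, 0.02, 0, 0, 0, 0, 0.02, 0, 0, 0, 0, 0, 0, 0, 0, 0, 0, 0, 0, 0, 0, 0, 0, 0, 0, 0, 0, 0, 0, 0, 0, 0, 0, 0, 0, 0, 0, 0, 0, 0, 0, 0, 0, 0]

```text
time: 33.2
tcp_pos: [0.5848, -0.0528, 0.1036]
tool_rot: [0.101, 0.995, -0.0, 0.0]
force: [-6.5, -0.3, 17.7]
opening: 0.0254
gripper_force: 25.0
```

The collar is seated at the expected height: TCP 0.1036, with firm contact. I ease off and let go.

arm_command:
  rows: [0, 0, -0.03, 0, 0, 0, 0, -0.02, 0, 0, 0, 0, 0, 0, 0, 0, 0, 0, 0, 0.6, 0, 0, 0, 0, 0.6, 0, 0, 0, 0, 0.6, 0, 0, 0, 0, 0.6, 0, 0, 0, 0, 0.6, 0, 0, 0, 0, 0.6, 0, 0, 0, 0, 0.6]

```text
time: 34.45
tcp_pos: [0.5847, -0.0527, 0.1033]
tool_rot: [0.101, 0.995, -0.0, 0.0]
force: [-0.1, -1.3, -0.7]
opening: 0.0554
gripper_force: 0.0
```

arm_command:
  rows: [0, 0, -0.3, 0, 0.6, 0, 0, -0.5, 0, 0.6, 0, 0, -0.8, 0, 0.6, 0, 0, -1, 0, 0.6, 0, 0, -1, 0, 0.6, 0, 0, -1, 0, 0.6, -0.5, 0, 0, 0, 0.6, -0.8, 0, 0, 0, 0.6, -0.8, 0, 0, 0, 0.6, 0, 0, 0, 0, 0.6]

```text
time: 35.7
tcp_pos: [0.637, -0.0636, 0.2173]
tool_rot: [0.102, 0.995, -0.0, -0.0]
force: [-0.3, 0.6, 0.0]
opening: 0.0552
gripper_force: 0.0
```

Run:
```python
from h import *
import pickle
w=grab('wrist');g=grab('scene'); pickle.dump((w,g),open('w8.pkl','wb')); print(axes()[0])
P=[(.5847,-.0527,z) for z in(.087,.133)]; print(proj(w,P),proj(g,P))
c=proj(w,[P[1]])[0].astype(int); x,y=max(c[0]-50,0),max(c[1]-60,0)
im=np.hstack([cv2.resize(g['image'][140:260,150:285],(432,384),interpolation=cv2.INTER_CUBIC),cv2.resize(w['image'][y:y+110,x:x+104],(363,384),interpolation=cv2.INTER_CUBIC)]); cv2.imwrite('pics/w8.png',(255*(im[:,:,::-1]/255.)**.6).astype(np.uint8))
```

```text
[ 0.63555391 -0.06326592  0.21742971]
[[254.73407346 134.20405072]
 [254.77229579 136.92605357]] [[232.82840822 199.6945755 ]
 [232.46250267 186.26144275]]
```

View pics/w8.png

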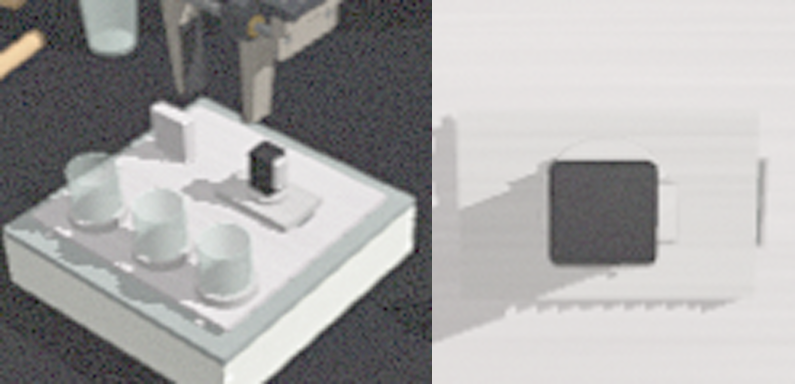

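The scene view shows the pin upright on the lock plate with its head top at about (233,185), as predicted for fully home at (232,186). The wrist crop shows the collar flat on the plate and the paddle standing out about 4.6 mm, so the button is out and the pin is locked. I hand the job in.

```bash
python3 -c "
from cell import manip
print(manip.close_job())"
```

```text
the job is handed in; nothing more can be done
None
```

The job is handed in at about 36 s of the 72 s limit: the platform is back at its stop, and the quick-release pin went through the dragged lock plate into the base until its collar was home. Its button is out, so it is locked; the plain pin is still in the stand and nothing else was touched.

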